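# Refit the lantern's gas knob and hold it pressed in

## Task

The lantern's black control knob has come off and stands on the bench. Pick it up, turn it so that its D-shaped socket matches the D-shaped brass stem on the lantern (white pointer of the knob over the red mark on the valve), and push it fully home on the stem. Then press the knob so that the sprung stem goes down to its stop, as you would to light the gas, and finish while still holding it pressed there with the gripper; leave the reel, lure, float and jar where they are.

Things in the scene. Friction and masses are not known exactly. Their poses are not given: they have to be found in the camera images.
- knob: Loose round black plastic knob standing on the bench, socket down: 38 mm diameter, 28 mm high, about 40 g; grip it across any diameter. Origin: centre of its underside, z up its axis, +x the way the white pointer line on its top runs out to the rim. D-shaped socket in the underside, on the axis, 16 mm deep: 18 mm bore cut off on the +x side by a flat 3 mm from the axis.
- socket_end (a point): The closed end of the knob's socket, on the knob's axis, 16 mm above its underside (12 mm below its top); axes as the knob. It rests on the tip of the stem when the knob is fully home.
- pointer (a point): Outer end of the white pointer line on top of the knob: 17.5 mm along the knob's +x from its axis, 28 mm above its underside.
- lantern: Aluminium lantern with glass globe, fixed, lying in a wooden cradle. Origin on the bench straight below its valve. It lies along its own y: 100 mm thick canister and cradle from y -60 to 50 mm, then neck, globe and cap out to y 230 mm and a wire handle to 290 mm; within 80 mm either side in x. 110 mm high; a 66 mm square block on top, 115 mm high, carries the valve.
- valve: Fixed upright gas valve on the lantern. Origin: centre of its underside, 115 mm above the bench. Dark flange of 60 mm diameter, 4 mm thick, then a steel collar of 22 mm diameter up to 12 mm above the origin, out of which the brass stem rises. +x points along the red mark on the flange; the flat of the stem faces that way.
- stem_tip (a point): Centre of the top of the upright brass stem, 151 mm above the bench when up; it moves down with the stem. The stem stands 24 mm out of the collar: 16 mm diameter with a flat on its +x side 2 mm from the axis, the top 1.5 mm slightly slimmer. z up, +x out through the flat; it does not turn. With the knob home, stem up, the knob's underside is 20 mm above the valve's origin.
- stem (a joint): How far the sprung stem is pressed down, m: 0 up, 0.005 at its stop. It begins to move at about 3 N, takes about 8 N to reach the stop, and springs back when let go. The socket slides over the stem with 1 mm clearance all round and no press fit; a knob turned wrong by over about 0.4 rad stops on top of the stem or jams part-way.
- spoon_lure: Stainless spoon lure lying flat, 60 mm long, 20 mm wide, 4 mm thick. Leave alone. Origin on the bench under its middle.
- reel: Fishing reel with a cork handle, standing on its foot, 90 mm long, 90 mm wide, 95 mm high. Leave alone. Origin under its foot.
- float: Small wooden float with a red band, standing, 33 mm diameter, 60 mm high. Leave alone. Origin under its centre.
- bead_jar: Jar with a yellow cap, 56 mm diameter, 60 mm high. Leave alone. Origin under its centre.
There are look-alikes about, which are no part of the job. Of the things shaped like the knob, the black one is meant.

How it is judged (in metres and radians):
On the way, in this order (a step that is already met when the one before it is completed fails the run):
1. the knob is lifted off the bench in the gripper (z of knob in the frame of lantern above 0.04 m and contact force between the fingers and knob above 1 N), for 0.2 s.
2. the knob is fully home on the stem, its pointer over the red mark (z of socket_end in the frame of stem_tip below 0.002 m and horizontal distance between socket_end and stem_tip below 0.003 m and x of pointer in the frame of stem_tip above 0.013 m and angle between the x axis of knob and the x axis of stem_tip, either way round below 0.45 rad), for 0.1 s.
At the end, for the whole second after the job is handed in: The knob is home on the stem (socket end within 2 mm of the tip in height, 3 mm sideways, upright within 0.12 rad, pointer within 0.45 rad of the red mark), the stem is down at least 3.8 of its 5 mm, and the gripper still touches the knob with over 1 N, all through the last second (all of step 2 and z of socket_end in the frame of stem_tip above -0.002 m and angle between knob's own z axis and vertical below 0.12 rad and value of joint stem above 0.0038 m and contact force between the fingers and knob above 1 N); the arm keeps its last pose, push and grip.
It fails at once if the reel, lure, float or jar is shifted by more than 30 mm (distance of any of spoon_lure, reel, float, bead_jar from where it was at the start of the episode above 0.03 m).
It fails at once if the float, jar or reel is knocked over (angle between any of float, bead_jar, reel's own z axis and vertical above 0.6 rad).
It also fails if it takes over 42 s, if anything falls off the work surface, if the arm or the gripper's body presses on something with over 40 N, if the wrist force passes 120 N, or if a joint passes its speed limit or range.

## Robot

A 6-joint arm with a two-finger parallel gripper is mounted at the origin on the work surface. World frame = base frame: x ahead of the robot, y to its left, z up, the work surface at z = 0. Lengths are in mm, angles in rad, forces in N, time in s.
With the tool pointing down it reaches from about 275 to 750 mm from the base axis. Payload 10.2 kg.
Tool frame: the origin (TCP) lies at the very end of the fingers, on their centre line; the grasp point (between the pads) lies 19 mm behind it; z points along the fingers, y is the line along which they close (so a half turn about z gives the same grasp; the last joint's range is limited). The gripper opens to 85 mm and grips with 20 to 120 N. Pads are 22 mm wide; open, the fingers measure 114 mm over their backs; the gripper's body (76 mm by 85 mm) begins 54 mm behind the grasp point. The pads swing forward as they close: fully open they stand 13 mm farther back than shut.
Start: joints at [-1.442, 0.313, 1.498, -0, 1.331, -0.223], TCP at [180.896, -492.857, 231.294] pointing down, gripper open.
Joint ranges: [-2.94, 2.94], [-0.97, 2.17], [0.19, 2.56], [-1.23, 4.37], [0.02, 3.11], [-2.88, 2.88]. Speed limits (rad/s): [2.39, 2.39, 3.01, 3.14, 3.14, 3.14].

## Interface

Orientations are given as a unit quaternion [w, x, y, z].
In Python, from rig import * gives the robot as it stands. The module is installed in compiled form; this text tells all that it offers.
- The arm moves only by the shell command python3 -m crank 'ROWS' [FORCE]. ROWS is JSON, a list that holds one entry, the list of rows, each a list of 7 numbers: the shift along the tool's x, y, z in units of 25 mm (1.0 is 25 mm), then the turn, a rotation vector about the tool's x, y, z in units of 8 degrees (1.0 is 8 degrees), then the finger opening in mm, from 0 to 85.4. A call has exactly 8 rows; each row shifts and turns the commanded pose from where the row before left it, along the tool's axes as they then stand; what a row does not reach is not made up. A row lasts 1/10 s, in which the tool goes at most 50 mm and 8.59 degrees, less where a joint would pass 70% of its speed; a pose out of reach is approached as far as the arm can. A call is refused whole if a number of a shift passes 1 or a number of a turn 1, either way. A call with a gripper value outside its range is refused whole. The fingers move at their own pace and stop on an object; FORCE is the grip in N (left out, the last holds). Time passes only in rows, so rows that do not move let the fingers close, or fill a call up. It gives the time, the measured TCP pose, the force, the opening and the grip force at its end, in the units of the state.
- sense(): the state, without advancing time (a new reading comes with each control period).
- capture(name): name is "scene" or "top"; returns the picture (480x640x3 uint8, blue, green, red); there is no depth.
- camera_model(name): a dict with "fx", "fy", "cx", "cy" (pixels), "world_from_camera" (4x4, takes a point from camera to world coordinates). Camera axes: x right, y up, looking along -z (the intrinsics and any distortion apply to the point x, -y, -z); pixel columns grow to the right and rows downward; lengths in mm; the calibration is good to about 2 mm. A picture is of the moment at which its call begins. camera_model takes no time and is no camera call.
- finish_job(): hands the job in; it is judged then, once.
The state is a dict: "time_s": time; "joints": joint angles; "dq": joint speeds; "tau": joint torques, N m; "eef_pos": TCP position; "ee_rot": TCP orientation; "force": force on the tool from outside, world axes, zero at the start; "wrist_torque": the same for the moment, N m; "grip_width": opening from 0.0 (shut) to 1.0 (fully open); "grip_force": force on a finger pad.
Only numpy, scipy, OpenCV 4.12 (cv2) and the standard library are available. Lean on these libraries where they do the work, as an engineer would, in place of code of your own. Each camera call takes 0.05 s, during which the arm holds its last target. There are 200 camera calls.

## Working session

There is one attempt and no reset: what is moved stays moved. The work goes in short steps, Python scripts to look and compute and a shell command to move; the robot and the scene stay as the last step left them, time stands still between calls to the robot, and variables do not carry over. Pictures are saved under pics/ and viewed, at most 10 in all, crops included, and the job is handed in when it is done.

```bash
mkdir -p pics
cat > h.py <<'E'
from rig import *
import numpy as np, cv2
from scipy.spatial.transform import Rotation as R
def ray(cam,u,v):
    m=camera_model(cam); T=np.array(m["world_from_camera"])
    d=T[:3,:3]@np.array([(u-m["cx"])/m["fx"],-(v-m["cy"])/m["fy"],-1]); return T[:3,3],d
def at_z(cam,u,v,z):
    o,d=ray(cam,u,v); return o+d*(z-o[2])/d[2]
def proj(cam,p):
    m=camera_model(cam); T=np.linalg.inv(np.array(m["world_from_camera"])); q=T[:3,:3]@np.array(p)+T[:3,3]
    return m["fx"]*q[0]/-q[2]+m["cx"], m["fy"]*-q[1]/-q[2]+m["cy"]
E
python3 - <<'E'
from h import *
for c in("top","scene"):
    cv2.imwrite(f"pics/{c}0.png",capture(c)); m=camera_model(c); print({k:np.round(v,3).tolist() for k,v in m.items()})
print(sense())
E
```

```text
{'fx': 454.749, 'fy': 454.749, 'cx': 325.157, 'cy': 242.743, 'world_from_camera': [[-0.07, 0.977, -0.201, 399.684], [-0.998, -0.068, 0.018, -93.743], [0.003, 0.202, 0.979, 840.084], [0.0, 0.0, 0.0, 1.0]]}
{'fx': 613.124, 'fy': 613.124, 'cx': 319.644, 'cy': 238.016, 'world_from_camera': [[0.074, -0.721, 0.688, 1232.184], [0.997, 0.044, -0.06, -147.789], [0.013, 0.691, 0.723, 848.148], [0.0, 0.0, 0.0, 1.0]]}
{'time_s': 0.1, 'joints': array([-1.44243132e+00,  3.13375928e-01,  1.49831844e+00, -2.23584619e-05,
        1.33099473e+00, -2.23411628e-01]), 'dq': array([ 0.00013018, -0.00178558, -0.00324265, -0.00198524,  0.00212936,
        0.00020343]), 'tau': array([ 1.76164554e-03, -4.12898433e+01, -2.60140890e+01, -1.85045301e-04,
        3.05809350e-03, -1.42845676e-05]), 'eef_pos': array([ 180.8466502 , -492.64054498,  230.81763744]), 'ee_rot': array([-5.48115484e-04,  9.84570873e-01,  1.74985413e-01,  1.51977359e-05]), 'force': array([-0.69493476,  0.61414192,  0.09340799]), 'wrist_torque': array([-0.03914527,  0.0467639 ,  0.01577359]), 'grip_force': 0.0, 'grip_width': 0.9967381391464512}
```

View pics/top0.png

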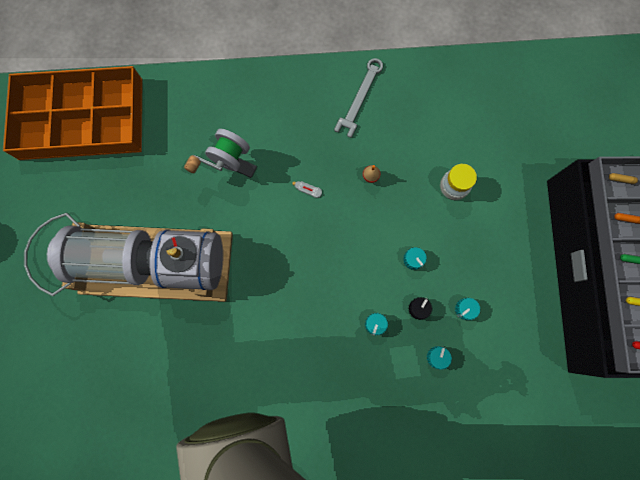

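View pics/scene0.png

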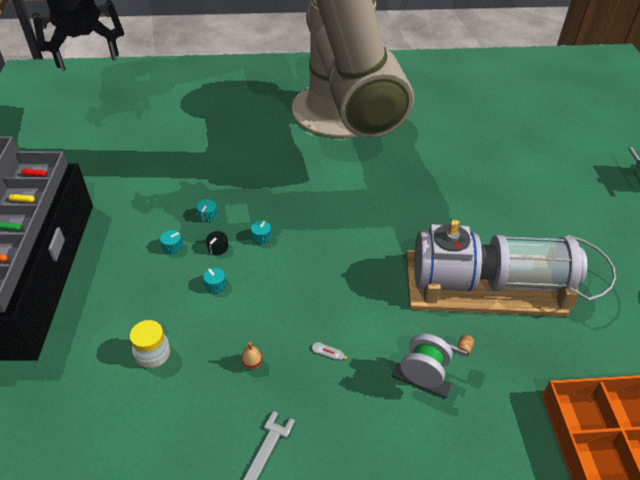

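In the top picture the knob-shaped things are black at (421,308) and teal at (416,258), (468,309), (376,324) and (440,357). By the description I choose the black one. The valve is near (176,252) in the top view and (455,235) in the scene view. I'll check both in one close crop.

Run:
```python
import cv2,numpy as np
t=cv2.imread("pics/top0.png");s=cv2.imread("pics/scene0.png")
def c(i,u,v,w=25,h=18): return cv2.resize(i[v-h:v+h,u-w:u+w],(400,288),interpolation=cv2.INTER_CUBIC)
cv2.imwrite("pics/c1.png",np.vstack([np.hstack([c(t,421,308),c(t,177,252,)]),np.hstack([c(s,217,243),c(s,455,235)])]))
```

```text
(no output)
```

View pics/c1.png

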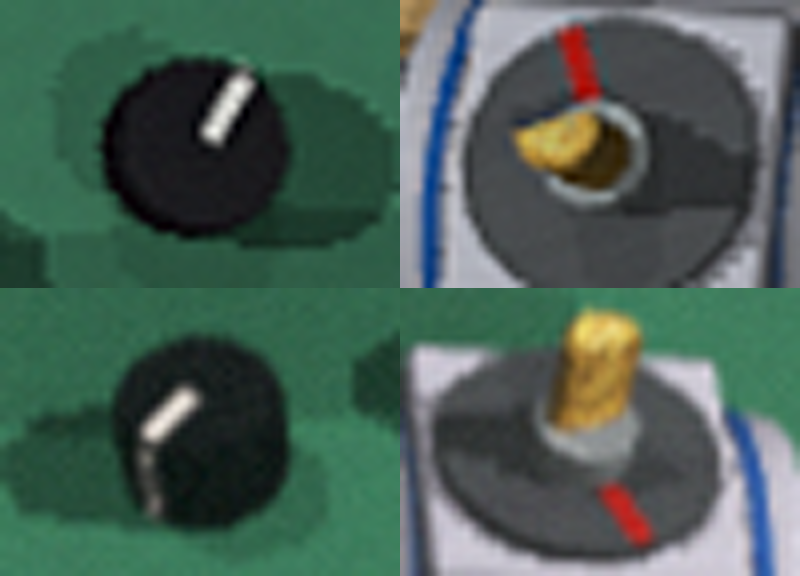

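Run:
```python
from h import *
def px(o,U,V): return o[0]+(U+.5)/8-.5,o[1]+(V+.5)/8-.5
KT,VT,KS,VS=(396,290),(152,234),(192,225),(430,217)
def show(n,cam,o,pts,z):
    for p in pts: print(n,cam,np.round(at_z(cam,*px(o,*p),z)[:2],1))
show("knob ptr in/out","top",KT,[(210,138),(247,70)],28)
show("knob ptr","scene",KS,[(193,105),(147,148)],28)
show("flange c,red in,out","top",VT,[(211,153),(188,97),(168,28)],119)
show("flange","scene",VS,[(176,165),(210,202),(245,252)],119)
print(sense()["eef_pos"])
# silhouette fit of the knob from both cameras
from scipy.optimize import least_squares
a=np.linspace(0,2*np.pi,90)
ring=np.c_[19*np.cos(a),19*np.sin(a)]
box={("top",KT):(103,57,290,238),("scene",KS):(112,48,288,240)}
def res(p):
    r=[]
    for (c,o),b in box.items():
        q=np.array([proj(c,[p[0]+x,p[1]+y,z]) for x,y in ring for z in(0,28)])
        A=px(o,b[0],b[1]);B=px(o,b[2],b[3])
        r+=[q[:,0].min()-A[0],q[:,1].min()-A[1],q[:,0].max()-B[0],q[:,1].max()-B[1]]
    return np.array(r)
s=least_squares(res,[300,-300]);print("knob fit",s.x.round(1),s.fun.round(1))
vb={("top",VT):(65,15,358,292),("scene",VS):(32,57,322,272)}
def rv(p):
    r=[]
    for (c,o),b in vb.items():
        q=np.array([proj(c,[p[0]+x*30/19,p[1]+y*30/19,z]) for x,y in ring for z in(115,119)])
        A=px(o,b[0],b[1]);B=px(o,b[2],b[3])
        r+=[q[:,0].min()-A[0],q[:,1].min()-A[1],q[:,0].max()-B[0],q[:,1].max()-B[1]]
    return np.array(r)
v=least_squares(rv,[350,100]);print("valve fit",v.x.round(1),v.fun.round(1))
for c in("top","scene"): print(c,"stem tip expected",np.round(proj(c,[*v.x,151]),1),"knob top",np.round(proj(c,[*s.x,28]),1))
```

```text
knob ptr in/out top [ 438.6 -271.1]
knob ptr in/out top [ 453. -281.]
knob ptr scene [ 438.3 -271. ]
knob ptr scene [ 451.3 -280.9]
flange c,red in,out top [547.8 130.9]
flange c,red in,out top [559.6 135.5]
flange c,red in,out top [574.2 139.5]
flange scene [549.1 130.8]
flange scene [559.9 135.5]
flange scene [574.2 139.4]
[ 180.8466502  -492.64054498  230.81763744]Traceback (most recent call last):
  File "<stdin>", line 23, in <module>
    return func(*args, **kwargs)
    result = trf(vector_fun.fun, vector_fun.jac, x0, f0, J0, lb, ub, ftol, xtol,
                 gtol, max_nfev, x_scale, loss_function, tr_solver,
                 tr_options.copy(), verbose, callback=callback_wrapped)
    return trf_no_bounds(
        fun, jac, x0, f0, J0, ftol, xtol, gtol, max_nfev, x_scale,
        loss_function, tr_solver, tr_options, verbose, callback=callback)
    J = jac(x)
    self._update_jac()
    ~~~~~~~~~~~~~~~~^^
    self.J = self.jac_wrapped(xp_copy(self.x), f0=self.f)
             ~~~~~~~~~~~~~~~~^^^^^^^^^^^^^^^^^^^^^^^^^^^^
    J, dct = approx_derivative(
             ~~~~~~~~~~~~~
[... 340 characters left out ...]
 ^^^^^^^^^^^^^^^^^^^^^^
                             mf)
                             ^^^
    df = [f_eval - f0 for f_eval in f_evals]
                                    ^^^^^^^
    f = np.atleast_1d(self.fun(x, *self.args, **self.kwargs))
                      ~~~~~~~~^^^^^^^^^^^^^^^^^^^^^^^^^^^^^^
    return np.atleast_1d(self.fun(x))
                         ~~~~~~~~^^^
    return self.f(x, *self.args, **self.kwargs)
           ~~~~~~^^^^^^^^^^^^^^^^^^^^^^^^^^^^^^
  File "<stdin>", line 19, in res
  File "h.py", line 10, in proj
    m=camera_model(cam); T=np.linalg.inv(np.array(m["world_from_camera"])); q=T[:3,:3]@np.array(p)+T[:3,3]
ValueError: time passes only in moves, steps and waits
```

```bash
sed -i 's/^def ray/import functools\n_cm=functools.cache(camera_model)\ndef ray/; s/m=camera_model(cam)/m=_cm(cam)/' h.py
python3 - <<'E'
from h import *
from scipy.optimize import least_squares
def px(o,U,V): return o[0]+(U+.5)/8-.5,o[1]+(V+.5)/8-.5
KT,VT,KS,VS=(396,290),(152,234),(192,225),(430,217)
a=np.linspace(0,2*np.pi,90)
def fit(box,r0,zs,x0):
    def res(p):
        r=[]
        for (c,o),b in box.items():
            q=np.array([proj(c,[p[0]+r0*np.cos(t),p[1]+r0*np.sin(t),z]) for t in a for z in zs])
            A=px(o,b[0],b[1]);B=px(o,b[2],b[3])
            r+=[*(q.min(0)-A),*(q.max(0)-B)]
        return np.array(r)
    s=least_squares(res,x0,diff_step=1e-4);print(s.x.round(1),s.fun.round(1));return s.x
k=fit({("top",KT):(103,57,290,238),("scene",KS):(112,48,288,240)},19,(0,28),[440,-270])
v=fit({("top",VT):(65,15,358,292),("scene",VS):(32,57,322,272)},30,(115,119),[548,131])
for c in("top","scene"): print(c,"stem tip expected",np.round(proj(c,[*v,151]),1),"knob top",np.round(proj(c,[*k,28]),1))
print(np.arctan2(-10,13.7),np.arctan2(4,14.5), R.from_quat(np.roll(sense()["ee_rot"],-1)).as_matrix().round(3))
E
```

```text
[ 437.3 -270.6] [-0.4  0.2  0.6 -0.3  0.  -0.6  0.2  0.5]
[547.7 131.5] [-0.8 -0.8  0.7  1.5 -0.4  0.1  0.3  1. ]
top stem tip expected [171.1 249. ] knob top [421.6 307.6]
scene stem tip expected [455.1 222.8] knob top [215.9 237.3]
-0.6305301381673518 0.26916749278570046 [[ 0.939  0.345 -0.   ]
 [ 0.345 -0.939  0.001]
 [ 0.    -0.001 -1.   ]]
```

The crop shows the black knob with its pointer, and a brass stem with its flat towards the red mark. Both cameras agree within about 1.5 mm:

| Item | Position (x, y), mm | Direction, rad |
|---|---|---|
| Knob | (437.8, -270.7) | pointer at -0.63 |
| Valve | (548.2, 131.3) | red mark at about 0.285 |

Moving to above the knob.

```bash
cat > d.py <<'E'
import sys
from h import *
# python3 d.py x y z closing_yaw_deg : shift in units (tool axes now), turn about tool z in units
x,y,z,a=map(float,sys.argv[1:5]); s=sense(); M=R.from_quat(np.roll(s["ee_rot"],-1))
d=M.inv().apply(np.array([x,y,z])-s["eef_pos"])/25
a=np.radians(a)
T=R.from_matrix(np.c_[[-np.sin(a),np.cos(a),0],[np.cos(a),np.sin(a),0],[0,0,-1]])
print("t",round(s["time_s"],2),"pos",s["eef_pos"].round(1),"shift",d.round(2),"turn",(np.degrees((M.inv()*T).as_rotvec())/8).round(2),"F",s["force"].round(1),"grip",s["grip_width"].round(3),s["grip_force"].round(1),"q6",s["joints"][5].round(2))
E
python3 -m crank '[[[0.8,-0.3,0.3,0,0,0,60],[0.8,-0.3,0.3,0,0,0,60],[0.8,-0.3,0.3,0,0,0,60],[0.8,-0.3,0.3,0,0,0,60],[0.8,-0.3,0.3,0,0,0,60],[0.8,-0.3,0.3,0,0,0,60],[0.8,-0.3,0.3,0,0,0,60],[0.8,-0.3,0.3,0,0,0,60]]]' 60
python3 -m crank '[[[0.8,-0.3,0.3,0,0,0,60],[0.8,-0.3,0.3,0,0,0,60],[0.8,-0.3,0.3,0,0,0,60],[0.8,-0.3,0.3,0,0,0,60],[0.8,-0.3,0.3,0,0,0,60],[0.8,-0.3,0.3,0,0,0,60],[0.8,-0.3,0.3,0,0,0,60],[0.8,-0.3,0.3,0,0,0,60]]]'
python3 d.py 437.8 -270.7 80 -45
```

```text
time_s: 0.9
eef_pos: [311.0, -380.6, 170.7]
ee_rot: [-0.0, 0.985, 0.175, -0.0]
force: [0.7, 0.0, -0.1]
grip_width: 0.701
grip_force: 0.0
time_s: 1.7
eef_pos: [440.4, -269.2, 110.7]
ee_rot: [-0.0, 0.985, 0.175, -0.0]
force: [0.3, 0.2, 0.0]
grip_width: 0.701
grip_force: 0.0Traceback (most recent call last):
  File "d.py", line 8, in <module>
    print("t",round(s["time_s"],2),"pos",s["eef_pos"].round(1),"shift",d.round(2),"turn",(np.degrees((M.inv()*T).as_rotvec())/8).round(2),"F",s["force"].round(1),"grip",s["grip_width"].round(3),s["grip_force"].round(1),"q6",s["joints"][5].round(2))
                                                                                                                                                                         ^^^^^^^^^^^^^^^^^^^^^
AttributeError: 'float' object has no attribute 'round'
```

```bash
sed -i 's/s\["grip_width"\].round(3),s\["grip_force"\].round(1)/round(s["grip_width"],3),round(s["grip_force"],1)/' d.py; python3 d.py 437.8 -270.7 50 -45
```

```text
t 1.7 pos [ 440.4 -269.2  110.7] shift [-0.12  0.02  2.43] turn [-0.    0.   -3.11] F [0.3 0.2 0. ] grip 0.701 0.0 q6 0.44
```

```bash
python3 -m crank '[[[-0.12,0.02,0.4,0,0,0,60],[0,0,0.4,0,0,-0.8,60],[0,0,0.4,0,0,-0.8,60],[0,0,0.4,0,0,-0.8,60],[0,0,0.4,0,0,-0.71,60],[0,0,0.4,0,0,0,60],[0,0,0,0,0,0,60],[0,0,0,0,0,0,60]]]'
python3 d.py 437.8 -270.7 3 -45
python3 - <<'E'
from h import *
t=capture("top");s=capture("scene")
def c(i,p,w=50,h=36): u,v=np.round(p).astype(int); return cv2.resize(i[v-h:v+h,u-w:u+w],(400,288),interpolation=cv2.INTER_CUBIC)
cv2.imwrite("pics/g1.png",np.hstack([c(t,(421,308)),c(s,(217,233))]))
E
```

```text
time_s: 2.5
eef_pos: [437.1, -271.6, 51.3]
ee_rot: [-0.0, 0.924, 0.382, -0.0]
force: [-1.0, 0.1, 0.1]
grip_width: 0.701
grip_force: 0.0
t 2.5 pos [ 437.1 -271.6   51.3] shift [ 0.05 -0.01  1.93] turn [-0.    0.   -0.01] F [-1.   0.1  0.1] grip 0.701 0.0 q6 0.0
```

View pics/g1.png

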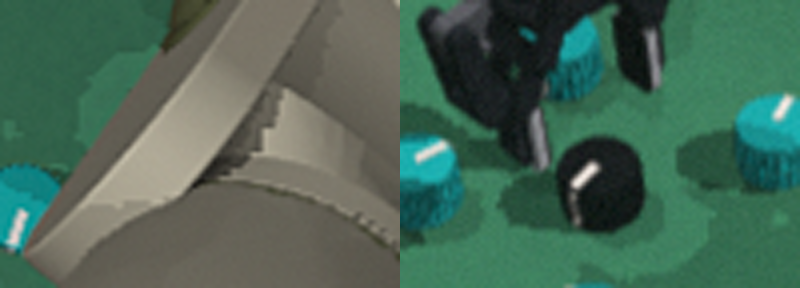

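The scene crop shows the open fingers straddling the black knob diagonally, clear of the teal ones. Going down to grip.

```bash
python3 -m crank '[[[0.05,0,0.4,0,0,0,60],[0,0,0.4,0,0,0,60],[0,0,0.4,0,0,0,60],[0,0,0.4,0,0,0,60],[0,0,0.33,0,0,0,60],[0,0,0,0,0,0,60],[0,0,0,0,0,0,60],[0,0,0,0,0,0,20]]]' 60
python3 -m crank '[[[0,0,0,0,0,0,20],[0,0,0,0,0,0,20],[0,0,0,0,0,0,20],[0,0,0,0,0,0,20],[0,0,0,0,0,0,20],[0,0,0,0,0,0,20],[0,0,0,0,0,0,20],[0,0,0,0,0,0,20]]]'
python3 d.py 437.8 -270.7 3 -45
```

```text
time_s: 3.4
eef_pos: [438.4, -270.8, 3.4]
ee_rot: [0.0, 0.924, 0.383, 0.0]
force: [-0.9, 0.1, -0.4]
grip_width: 0.551
grip_force: 0.0
time_s: 4.2
eef_pos: [438.5, -270.8, 3.8]
ee_rot: [0.001, 0.924, 0.383, 0.0]
force: [-0.2, -0.0, 5.9]
grip_width: 0.419
grip_force: 60.0
t 4.2 pos [ 438.5 -270.8    3.8] shift [-0.02 -0.02  0.03] turn [ 0.01 -0.    0.01] F [-0.2 -0.   5.9] grip 0.419 60.0 q6 0.0
```

```bash
python3 -m crank '[[[0,0,-0.4,0,0,0,20],[0,0,-0.8,0,0,0,20],[0,0,-1,0,0,0,20],[0,0,-1,0,0,0,20],[0,0,-1,0,0,0,20],[0,0,-1,0,0,0,20],[0,0,-1,0,0,0,20],[0,0,-1,0,0,0,20]]]'
python3 d.py 548.2 131.3 185 7.4
```

```text
time_s: 5.0
eef_pos: [438.0, -270.4, 184.8]
ee_rot: [0.0, 0.924, 0.383, 0.0]
force: [0.2, 0.2, -0.5]
grip_width: 0.424
grip_force: 59.9
t 5.0 pos [ 438.  -270.4  184.8] shift [ 1.448e+01 -8.240e+00 -1.000e-02] turn [ 0.    0.   -6.55] F [ 0.2  0.2 -0.5] grip 0.424 59.9 q6 0.0
```

```bash
python3 -m crank '[[[0.6,-0.34,0,0,0,0,20],[0.9,-0.51,0,0,0,0,20],[0.9,-0.51,0,0,0,0,20],[0.9,-0.51,0,0,0,0,20],[0.9,-0.51,0,0,0,0,20],[0.9,-0.51,0,0,0,0,20],[0.9,-0.51,0,0,0,0,20],[0.9,-0.51,0,0,0,0,20]]]'
python3 -m crank '[[[0.9,-0.51,0,0,0,0,20],[0.9,-0.51,0,0,0,0,20],[0.9,-0.51,0,0,0,0,20],[0.9,-0.51,0,0,0,0,20],[0.9,-0.51,0,0,0,0,20],[0.9,-0.51,0,0,0,0,20],[0.9,-0.51,0,0,0,0,20],[0.9,-0.51,0,0,0,0,20]]]'
python3 -m crank '[[[0.3,-0.2,0,0,0,-0.3,20],[0,0,0,0,0,-0.9,20],[0,0,0,0,0,-0.9,20],[0,0,0,0,0,-0.9,20],[0,0,0,0,0,-0.9,20],[0,0,0,0,0,-0.9,20],[0,0,0,0,0,-0.9,20],[0,0,0,0,0,-0.84,20]]]'
python3 d.py 548.2 131.3 185 7.4
```

```text
time_s: 5.8
eef_pos: [491.0, -78.3, 183.7]
ee_rot: [0.0, 0.924, 0.383, 0.0]
force: [0.9, 0.6, -0.0]
grip_width: 0.424
grip_force: 59.9
time_s: 6.6
eef_pos: [546.0, 121.1, 183.7]
ee_rot: [0.0, 0.924, 0.383, 0.0]
force: [0.7, -0.5, 0.3]
grip_width: 0.422
grip_force: 59.9
time_s: 7.4
eef_pos: [547.5, 128.2, 183.5]
ee_rot: [0.0, 0.658, 0.753, -0.0]
force: [1.3, -0.1, -0.9]
grip_width: 0.423
grip_force: 59.8
t 7.4 pos [547.5 128.2 183.5] shift [ 0.12  0.04 -0.06] turn [0.   0.   0.04] F [ 1.3 -0.1 -0.9] grip 0.423 59.8 q6 -0.11
```

```bash
python3 -m crank '[[[0.12,0.04,0,0,0,0.04,20],[0,0,0,0,0,0,20],[0,0,0,0,0,0,20],[0,0,0,0,0,0,20],[0,0,0,0,0,0,20],[0,0,0,0,0,0,20],[0,0,0,0,0,0,20],[0,0,0,0,0,0,20]]]'
python3 d.py 548.2 131.3 185 7.4
python3 - <<'E'
from h import *
t=capture("top");s=capture("scene");cv2.imwrite("pics/s1.png",s)
def c(i,p,w=50,h=37): u,v=np.round(p).astype(int); return cv2.resize(i[v-h:v+h,u-w:u+w],(800,592),interpolation=cv2.INTER_CUBIC)
cv2.imwrite("pics/h1.png",c(s,(455,212))); cv2.imwrite("pics/h1t.png",c(t,(168,248)))
E
```

```text
time_s: 8.2
eef_pos: [548.3, 131.9, 183.1]
ee_rot: [0.0, 0.662, 0.749, 0.0]
force: [0.7, -0.1, 0.1]
grip_width: 0.423
grip_force: 59.9
t 8.2 pos [548.3 131.9 183.1] shift [-0.02 -0.01 -0.08] turn [ 0.   -0.   -0.05] F [ 0.7 -0.1  0.1] grip 0.423 59.9 q6 -0.09
```

View pics/h1.png

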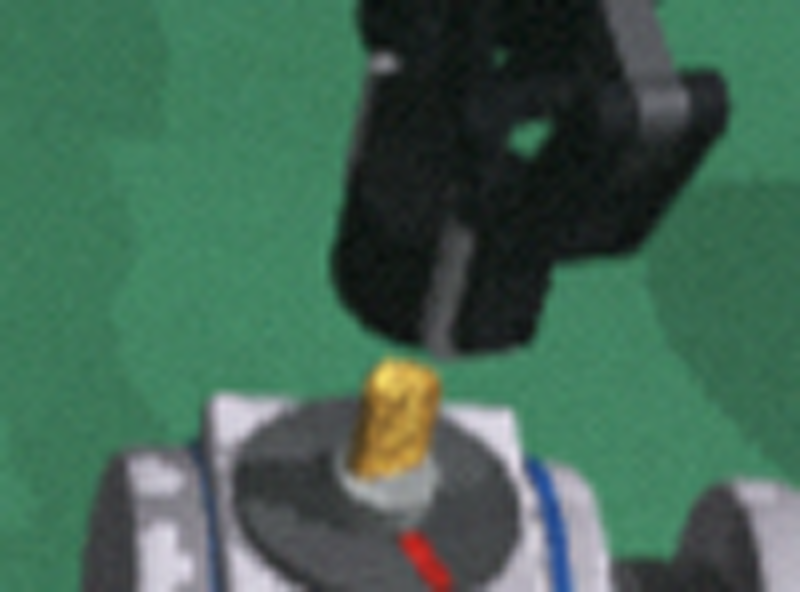

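The crop shows the knob's lower left outline at (335,260) to (430,350), just above the stem tip at (405,370). The near finger hides the pointer. I'll compare the outline with the predicted one.

Run:
```python
from h import *
s=cv2.imread("pics/s1.png");w,h=50,37;u0,v0=405,175
im=cv2.resize(s[175:249,405:505],(800,592),interpolation=cv2.INTER_CUBIC)
im=cv2.convertScaleAbs(im,alpha=2.2,beta=0)
a=np.linspace(0,2*np.pi,60)
def ring(c,r,z,col):
    q=np.array([proj("scene",[c[0]+r*np.cos(t),c[1]+r*np.sin(t),z]) for t in a]); q=((q-[u0,v0]+.5)*8-.5).round().astype(int)
    cv2.polylines(im,[q],True,col,1)
z=sense()["eef_pos"][2]-3.8
ring((548.3,131.9),19,z,(0,255,255));ring((548.3,131.9),19,z+28,(0,255,255))
ring((548.2,131.3),30,119,(255,0,255));ring((548.2,131.3),8,151,(255,0,255));ring((548.2,131.3),11,127,(255,0,255))
cv2.imwrite("pics/ov.png",im)
```

```text
(no output)
```

View pics/ov.png

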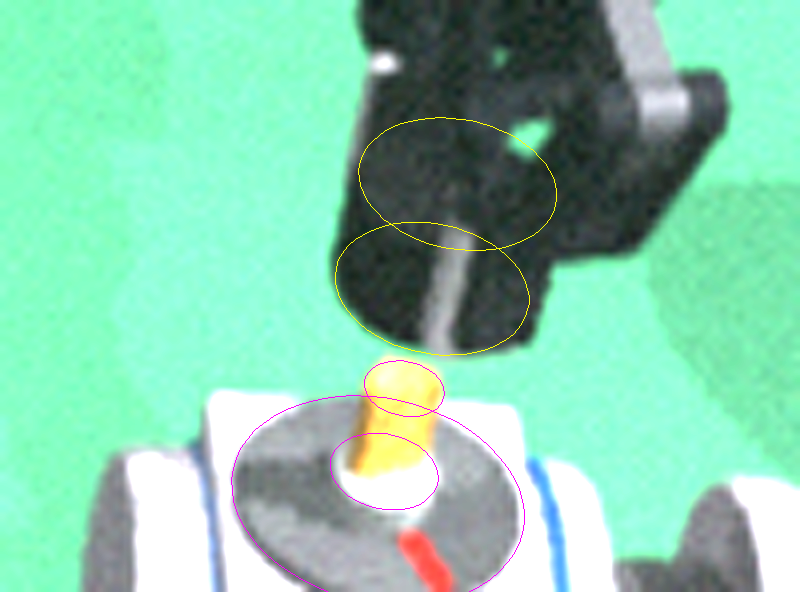

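The flange, the stem and the knob's lower edge match the predictions to about 1 mm. Going down gently and watching the force.

```bash
python3 -m crank '[[[0,0,0.3,0,0,-0.05,20],[0,0,0.3,0,0,0,20],[0,0,0.2,0,0,0,20],[0,0,0.1,0,0,0,20],[0,0,0.1,0,0,0,20],[0,0,0.1,0,0,0,20],[0,0,0,0,0,0,20],[0,0,0,0,0,0,20]]]' 80
python3 d.py 548.2 131.3 138.8 7.4
python3 -m crank '[[[0,0,0.06,0,0,0,20],[0,0,0.06,0,0,0,20],[0,0,0.06,0,0,0,20],[0,0,0.06,0,0,0,20],[0,0,0,0,0,0,20],[0,0,0,0,0,0,20],[0,0,0,0,0,0,20],[0,0,0,0,0,0,20]]]'
python3 d.py 548.2 131.3 138.8 7.4
```

```text
time_s: 9.1
eef_pos: [548.4, 132.0, 155.7]
ee_rot: [0.0, 0.66, 0.751, 0.0]
force: [0.3, -0.1, 0.2]
grip_width: 0.416
grip_force: 79.7
t 9.1 pos [548.4 132.  155.7] shift [-0.03 -0.01  0.67] turn [0. 0. 0.] F [ 0.3 -0.1  0.2] grip 0.416 79.7 q6 -0.1
time_s: 9.9
eef_pos: [548.0, 132.1, 149.2]
ee_rot: [-0.0, 0.66, 0.752, -0.0]
force: [-2.7, 2.4, -0.8]
grip_width: 0.415
grip_force: 80.1
t 9.9 pos [548.  132.1 149.2] shift [-0.03  0.    0.42] turn [-0.01 -0.    0.01] F [-2.7  2.4 -0.8] grip 0.415 80.1 q6 -0.1
```

It has gone 5-6 mm onto the stem with almost no axial force and a small sideways force. I'll ease sideways with that force and carry on down.

```bash
python3 -m crank '[[[0.02,-0.03,0.06,0,0,0,20],[0,0,0.06,0,0,0,20],[0,0,0.06,0,0,0,20],[0,0,0.06,0,0,0,20],[0,0,0.06,0,0,0,20],[0,0,0.06,0,0,0,20],[0,0,0,0,0,0,20],[0,0,0,0,0,0,20]]]'
python3 d.py 548.2 131.3 138.8 7.4
```

```text
time_s: 10.7
eef_pos: [547.6, 132.3, 140.5]
ee_rot: [0.0, 0.66, 0.751, -0.0]
force: [-0.7, 0.2, 0.1]
grip_width: 0.415
grip_force: 80.1
t 10.7 pos [547.6 132.3 140.5] shift [-0.04  0.02  0.07] turn [0. 0. 0.] F [-0.7  0.2  0.1] grip 0.415 80.1 q6 -0.1
```

```bash
python3 -m crank '[[[0,0,0.07,0,0,0,20],[0,0,0,0,0,0,20],[0,0,0,0,0,0,20],[0,0,0.06,0,0,0,20],[0,0,0.06,0,0,0,20],[0,0,0,0,0,0,20],[0,0,0,0,0,0,20],[0,0,0,0,0,0,20]]]'
python3 d.py 548.2 131.3 133.8 7.4
python3 -m crank '[[[0,0,0.04,0,0,0,20],[0,0,0.04,0,0,0,20],[0,0,0.03,0,0,0,20],[0,0,0,0,0,0,20],[0,0,0,0,0,0,20],[0,0,0,0,0,0,20],[0,0,0,0,0,0,20],[0,0,0,0,0,0,20]]]'
python3 d.py 548.2 131.3 133.8 7.4
```

```text
time_s: 11.5
eef_pos: [547.7, 132.4, 136.1]
ee_rot: [0.0, 0.66, 0.751, 0.0]
force: [-1.2, -0.2, 4.6]
grip_width: 0.419
grip_force: 80.4
t 11.5 pos [547.7 132.4 136.1] shift [-0.04  0.01  0.09] turn [0. 0. 0.] F [-1.2 -0.2  4.6] grip 0.419 80.4 q6 -0.1
time_s: 12.3
eef_pos: [547.7, 132.4, 133.8]
ee_rot: [0.0, 0.66, 0.751, 0.0]
force: [-2.1, 0.3, 8.1]
grip_width: 0.419
grip_force: 81.0
t 12.3 pos [547.7 132.4 133.8] shift [-0.04  0.01  0.  ] turn [0.01 0.   0.  ] F [-2.1  0.3  8.1] grip 0.419 81.0 q6 -0.1
```

The force follows the spring: 4.6 N at mid-travel and 8.1 N now. I'll push slightly further to seat it firmly on the stop.

```bash
python3 -m crank '[[[0,0,0.03,0,0,0,20],[0,0,0.03,0,0,0,20],[0,0,0,0,0,0,20],[0,0,0,0,0,0,20],[0,0,0,0,0,0,20],[0,0,0,0,0,0,20],[0,0,0,0,0,0,20],[0,0,0,0,0,0,20]]]'
python3 d.py 548.2 131.3 133.8 7.4
python3 - <<'E'
from h import *
s=capture("scene")
im=cv2.resize(s[185:259,405:505],(800,592),interpolation=cv2.INTER_CUBIC)
cv2.imwrite("pics/f.png",cv2.convertScaleAbs(im,alpha=2))
E
```

```text
time_s: 13.1
eef_pos: [547.8, 132.4, 133.7]
ee_rot: [0.001, 0.66, 0.752, 0.001]
force: [-7.2, -0.8, 19.2]
grip_width: 0.42
grip_force: 82.1
t 13.1 pos [547.8 132.4 133.7] shift [-0.05  0.01 -0.01] turn [0.01 0.   0.01] F [-7.2 -0.8 19.2] grip 0.42 82.1 q6 -0.1
```

View pics/f.png

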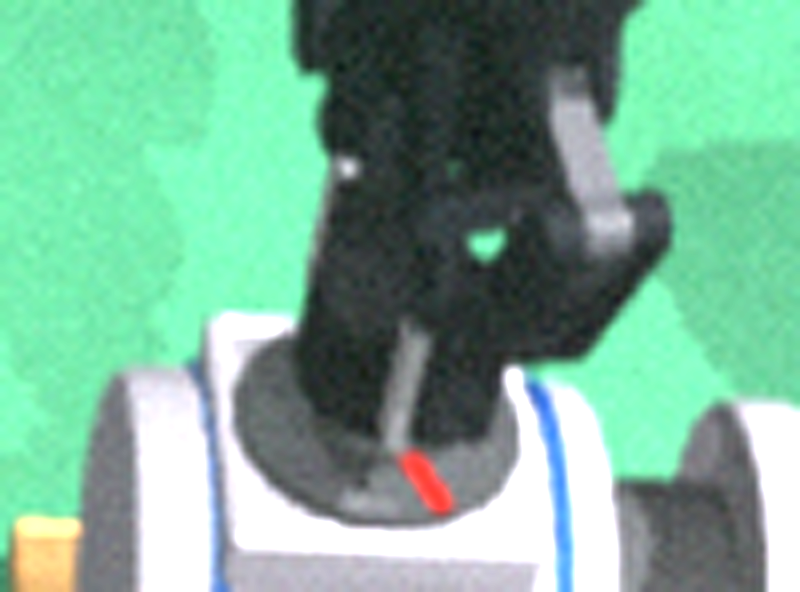

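The knob sits low over the collar, above the red mark at (425,480). The force jumped to 19 N at TCP height 133.7 mm, against 133.8 mm predicted for home and at the stop. Handing in.

```bash
python3 -c "
from rig import *
print(finish_job())"
```

```text
the job is handed in; nothing more can be done
None
```

The job is handed in: the black knob is home on the stem and held pressed at its stop, at about 19 N with the gripper still closed on it; the pointer was turned to the red mark but a finger hid it, and no verdict was returned.

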